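# Line up the prize tumblers by height

### The arm

A 6-joint arm with a two-finger parallel gripper is mounted at the origin on the work surface. World frame = base frame: x ahead of the robot, y to its left, z up, the work surface at z = 0. Lengths are in m, angles in rad, forces in N, time in s.
With the tool pointing down it reaches from about 0.375 to 0.975 m from the base axis. Payload 3.8 kg.
Tool frame: the origin (TCP) lies midway between the tips of the shut fingers; the grasp point (between the pads) lies 19 mm behind it; z points along the fingers, y is the line along which they close (so a half turn about z gives the same grasp; the last joint's range is limited). The gripper opens to 85 mm and grips with 20 to 120 N. Pads are 22 mm wide; open, the fingers measure 114 mm over their backs; the gripper's body (76 mm by 85 mm) begins 54 mm behind the grasp point. The pads swing forward as they close: fully open they stand 13 mm farther back than shut.
Start: joints at [1.095, 0.264, 1.604, -0, 1.274, -0.037], TCP at [0.287, 0.611, 0.231] pointing down, gripper open.
Joint ranges: [-2.63, 2.63], [-0.94, 2.18], [0.31, 2.57], [-1.31, 4.45], [0, 2.66], [-2.55, 2.55]. Speed limits (rad/s): [2.57, 2.57, 3.14, 3.14, 3.14, 3.14].

### API

Orientations are given as a rotation vector (axis times angle).
In Python, from workcell import bot, cams gives the robot as it stands.
- The arm moves only by the tool play_rows, never from a script. Its argument "rows" is a list of rows, each a list of 2 entries, a list of its own where there are three numbers: the shift along the tool's x, y, z scaled (see below), then the turn, a rotation vector about the tool's x, y, z scaled (see below). A call has 1 to 20 rows; each row is the pose to reach, as a shift and turn from the pose commanded when the call began, along the tool's axes at that moment; what a row does not reach only later rows make up. The controller multiplies each number of a shift by 250 mm and each number of a turn by 45 degrees. A row lasts 1/12 s, in which the tool goes at most 41.7 mm and 7.16 degrees, less where a joint would pass 70% of its speed; a pose out of reach is approached as far as the arm can. A call with a number of a shift or a turn outside -1 to 1 is refused whole. A call with a gripper value outside its range is refused whole. "claw" is the opening, from -1 (shut) to 1 (fully open), set as the call begins (left out, the last holds). The fingers move at their own pace and stop on an object; "newtons" is the grip in N (left out, the last holds). Time passes only in rows, so rows that repeat a pose let the fingers close. It gives the time, the measured TCP pose, the force, the opening and the grip force at its end, in the units of the state.
- bot.read_state(): the state, without advancing time (a new reading comes with each control period).
- cams.read_camera(name): name is "scene" or "top" or "wrist"; returns a dict with "image" (420x560x3 uint8, red, green, blue), "K" (3x3 intrinsics, pixels), "k1" (the pictures are not rectified: a ray, as slopes to the right and down, at radius r is drawn at 1 + k1 r^2 times it, then the intrinsics apply), "T" (4x4, takes a point from camera to world coordinates); the wrist camera has in their place "mount" (4x4, takes a point from camera to tool coordinates, whose origin is the TCP and whose axes are the flange's). Camera axes: x right, y down, z forward; pixel columns grow to the right and rows downward; lengths in m; the calibration is good to about 2 mm. A picture is of the moment at which its call begins: read the wrist's pose just before it. There is no depth.
- bot.finish_job(): hands the job in; it is judged then, once.
The state is a dict: "time": time; "q": joint angles; "joint_vel": joint speeds; "joint_torque": joint torques, N m; "tool_pos": TCP position; "tcp_rot": TCP orientation; "wrist_force": force on the tool from outside, world axes, zero at the start; "torque": the same for the moment, N m; "width": opening from 0.0 (shut) to 1.0 (fully open); "grip_force": force on a finger pad.
Only numpy, scipy, OpenCV 4.12 (cv2) and the standard library are available. Lean on these libraries where they do the work, as an engineer would, in place of code of your own. Each camera call takes 0.05 s, during which the arm holds its last target. There are 200 camera calls.

### The job

Set out the four steel tumblers on the display ledge in order of height, one standing upright in the middle of each white disc: the shortest on the disc next to the bell, then each one taller than the last, so that the tallest is farthest from the bell. Do not knock any tumbler over on the way, and let go of them all.

Things in the scene. Friction and masses are not known exactly. Their poses are not given: they have to be found in the camera images.
- tumbler_small: The shortest of four loose brushed-steel tumblers with closed black lids: a straight cylinder, 46 mm in diameter, 70 mm tall, 0.08 to 0.15 kg. Origin: centre of its underside, z up; its yaw does not matter. Grip it by its sides from above. Small prizes under 50 mm tall stand to its left and right, about 25 mm or more away; fingers closing along x have the most room.
- tumbler_medium: The second shortest of four loose brushed-steel tumblers with closed black lids: a straight cylinder, 52 mm in diameter, 95 mm tall, 0.1 to 0.21 kg. Origin: centre of its underside, z up; its yaw does not matter. Grip it by its sides from above. Small prizes under 50 mm tall stand to its left and right, about 25 mm or more away; fingers closing along x have the most room.
- tumbler_large: The second tallest of four loose brushed-steel tumblers with closed black lids: a straight cylinder, 58 mm in diameter, 120 mm tall, 0.14 to 0.28 kg. Origin: centre of its underside, z up; its yaw does not matter. Grip it by its sides from above. Small prizes under 50 mm tall stand to its left and right, about 25 mm or more away; fingers closing along x have the most room.
- tumbler_tallest: The tallest of four loose brushed-steel tumblers with closed black lids: a straight cylinder, 64 mm in diameter, 145 mm tall, 0.18 to 0.36 kg. Origin: centre of its underside, z up; its yaw does not matter. Grip it by its sides from above. Small prizes under 50 mm tall stand to its left and right, about 25 mm or more away; fingers closing along x have the most room.
- disc_a: One of four identical white discs, 84 mm across, 4 mm thick, fixed in a straight row 100 mm apart on a black ledge (620 x 100 mm, 20 mm high) that runs roughly along y beyond the tumblers. Its letter does not tell its place in the row. Origin: centre of its underside, on the ledge at z = 20 mm; a tumbler on it has its underside at z = 24 mm.
- disc_b: One of four identical white discs, 84 mm across, 4 mm thick, fixed in a straight row 100 mm apart on a black ledge (620 x 100 mm, 20 mm high) that runs roughly along y beyond the tumblers. Its letter does not tell its place in the row. Origin: centre of its underside, on the ledge at z = 20 mm; a tumbler on it has its underside at z = 24 mm.
- disc_c: One of four identical white discs, 84 mm across, 4 mm thick, fixed in a straight row 100 mm apart on a black ledge (620 x 100 mm, 20 mm high) that runs roughly along y beyond the tumblers. Its letter does not tell its place in the row. Origin: centre of its underside, on the ledge at z = 20 mm; a tumbler on it has its underside at z = 24 mm.
- disc_d: One of four identical white discs, 84 mm across, 4 mm thick, fixed in a straight row 100 mm apart on a black ledge (620 x 100 mm, 20 mm high) that runs roughly along y beyond the tumblers. Its letter does not tell its place in the row. Origin: centre of its underside, on the ledge at z = 20 mm; a tumbler on it has its underside at z = 24 mm.
- bell: Brass service bell, 72 mm across and 52 mm tall, fixed on the left or the right end of the ledge, in line with the discs, 105 mm from the centre of the nearest one. A clear price-card holder, 60 mm wide, 55 mm tall, is fixed likewise on the other end. Origin: centre of its underside, on the ledge at z = 20 mm.

How it is judged:
At the end, for the whole second after the job is handed in: Each tumbler stands upright (within 5 degrees) on a white disc, centred within 15 mm; counted outward from the bell the discs carry the shortest, second shortest, second tallest and tallest; all are released and at rest ((horizontal distance between tumbler_small and disc_a below 0.015 m or horizontal distance between tumbler_small and disc_b below 0.015 m or horizontal distance between tumbler_small and disc_c below 0.015 m or horizontal distance between tumbler_small and disc_d below 0.015 m) and horizontal distance between tumbler_small and bell between 0.065 and 0.145 m and height (world z) of tumbler_small between 0.02 and 0.029 m and angle between each of tumbler_small, tumbler_medium, tumbler_large, tumbler_tallest's own z axis and vertical below 0.08 rad and linear speed of each of tumbler_small, tumbler_medium, tumbler_large, tumbler_tallest below 0.02 m/s and angular speed of each of tumbler_small, tumbler_medium, tumbler_large, tumbler_tallest below 0.2 rad/s and contact force between each of tumbler_small, tumbler_medium, tumbler_large, tumbler_tallest and the fingers below 0.05 N and (horizontal distance between tumbler_medium and disc_a below 0.015 m or horizontal distance between tumbler_medium and disc_b below 0.015 m or horizontal distance between tumbler_medium and disc_c below 0.015 m or horizontal distance between tumbler_medium and disc_d below 0.015 m) and horizontal distance between tumbler_medium and bell between 0.165 and 0.245 m and height (world z) of tumbler_medium between 0.02 and 0.029 m and (horizontal distance between tumbler_large and disc_a below 0.015 m or horizontal distance between tumbler_large and disc_b below 0.015 m or horizontal distance between tumbler_large and disc_c below 0.015 m or horizontal distance between tumbler_large and disc_d below 0.015 m) and horizontal distance between tumbler_large and bell between 0.265 and 0.345 m and height (world z) of tumbler_large between 0.02 and 0.029 m and (horizontal distance between tumbler_tallest and disc_a below 0.015 m or horizontal distance between tumbler_tallest and disc_b below 0.015 m or horizontal distance between tumbler_tallest and disc_c below 0.015 m or horizontal distance between tumbler_tallest and disc_d below 0.015 m) and horizontal distance between tumbler_tallest and bell between 0.365 and 0.445 m and height (world z) of tumbler_tallest between 0.02 and 0.029 m); the robot touches nothing.
It fails at once if a tumbler is knocked over (tilted by more than about 35 degrees) (angle between any of tumbler_small, tumbler_medium, tumbler_large, tumbler_tallest's own z axis and vertical above 0.6 rad).
It also fails if it takes over 102 s, if anything falls off the work surface, if the arm or the gripper's body presses on something with over 40 N, if the wrist force passes 120 N, or if a joint passes its speed limit or range.

## Working session

There is one attempt and no reset: what is moved stays moved. The work goes in short steps, Python scripts to look and compute and a tool call to move; the robot and the scene stay as the last step left them, time stands still between calls to the robot, and variables do not carry over. Pictures are saved under pics/ and viewed, at most 14 in all, crops included, and the job is handed in when it is done.

Besides the shell and the picture viewer there is one more tool, called as name([rows], argument=value, ...), one row to a line, values as JSON. play_rows: Moves the arm, as the interface text tells. Its arguments: {"type":"object","properties":{"rows":{"type":"array","items":{"type":"array"}},"claw":{"type":"number"},"newtons":{"type":"number"}},"required":["rows"]}

```bash
ls; mkdir -p pics; python3 - <<'E'
from workcell import bot,cams
import cv2,numpy as np
s=bot.read_state();print({k:np.round(v,3) for k,v in s.items()})
for n in("scene","top"):
    c=cams.read_camera(n);cv2.imwrite(f"pics/{n}0.png",c["image"][:,:,::-1])
    print(n,np.round(c["K"],2).tolist(),c["k1"],np.round(c["T"],4).tolist())
    np.savez(f"{n}0.npz",**c)
E
```

```text
pics
{'time': np.float64(0.0), 'q': array([ 1.095,  0.265,  1.605, -0.   ,  1.274, -0.037]), 'joint_vel': array([-0.001, -0.002,  0.   , -0.   ,  0.   ,  0.   ]), 'joint_torque': array([ 2.0000e-03, -5.1510e+01, -3.6732e+01,  0.0000e+00,  1.3000e-02,
        0.0000e+00]), 'tool_pos': array([0.286, 0.61 , 0.23 ]), 'tcp_rot': array([-6.840e-01, -3.066e+00,  3.000e-03]), 'wrist_force': array([-0.222,  0.062, -0.285]), 'torque': array([-0.01 , -0.01 ,  0.021]), 'grip_force': np.float64(0.0), 'width': np.float64(0.996)}
scene [[461.27, 0.0, 270.92], [0.0, 461.27, 219.67], [0.0, 0.0, 1.0]] -0.03245502713951563 [[-0.1923, 0.7597, -0.6212, 1.2539], [0.9813, 0.1545, -0.1149, 0.1222], [0.0087, -0.6317, -0.7752, 0.9031], [0.0, 0.0, 0.0, 1.0]]
top [[515.85, 0.0, 282.32], [0.0, 515.85, 217.46], [0.0, 0.0, 1.0]] -0.11347098924835186 [[-0.0174, -0.9828, 0.1838, 0.3177], [-0.9998, 0.0183, 0.0031, 0.0066], [-0.0064, -0.1837, -0.983, 1.3228], [0.0, 0.0, 0.0, 1.0]]
```

View pics/top0.png

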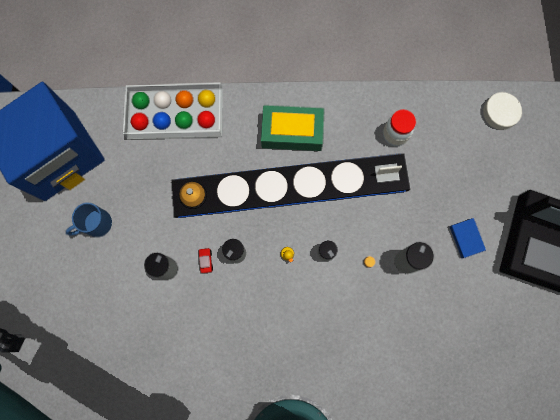

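View pics/scene0.png

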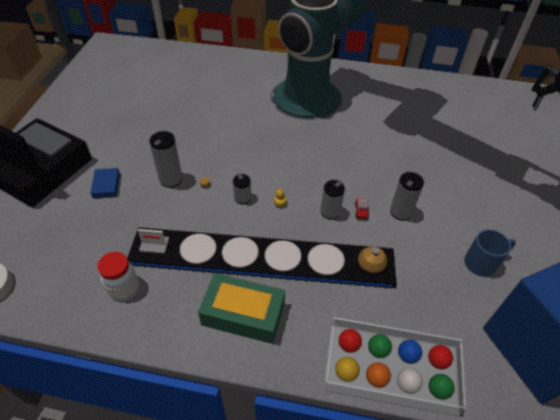

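The top view shows the bell at (192,193), the discs at (233,190), (271,186), (310,182) and (348,178), and the card holder at (388,172). The tumblers, left to right, are large (156,265), medium (232,250), small (327,250) and tallest (419,256). The scene view agrees: tallest (167,160), small (242,188), medium (332,200), large (406,196).

```bash
cat > h.py <<'E'
import cv2,numpy as np
def ray(c,uv):
    p=cv2.undistortPoints(np.array([[uv]],float),c["K"],np.array([float(c["k1"]),0,0,0]))[0,0]
    d=c["T"][:3,:3]@np.array([p[0],p[1],1]);return c["T"][:3,3],d
def plane(c,uv,z):
    o,d=ray(c,uv);return o+d*(z-o[2])/d[2]
def proj(c,P):
    T=np.linalg.inv(c["T"]);r=cv2.Rodrigues(T[:3,:3])[0]
    return cv2.projectPoints(np.array([P],float),r,T[:3,3],c["K"],np.array([float(c["k1"]),0,0,0]))[0][0,0]
def blobs(mask,amin=60):
    cs=cv2.findContours(mask.astype(np.uint8)*255,cv2.RETR_EXTERNAL,cv2.CHAIN_APPROX_NONE)[0]
    return [c for c in cs if cv2.contourArea(c)>amin]
def near(bl,uv):
    return min(bl,key=lambda c:np.hypot(*(c[:,0].mean(0)-uv)))
def world_circle(c,cnt,z):
    P=np.array([plane(c,p[0],z)[:2] for p in cnt],np.float32)
    ctr,r=cv2.minEnclosingCircle(P); e=cv2.fitEllipse(P*1000)
    return np.round(np.array(e[0])/1000,4),np.round(e[1],1),round(2000*r,1)
E
python3 - <<'E'
from h import *
tum=dict(small=(.070,(327,250),(242,180)),medium=(.095,(232,250),(333,187)),large=(.12,(156,265),(409,180)),tallest=(.145,(419,256),(163,140)))
di=[((233,190),(326,260)),((271,186),(283,256)),((310,182),(240,252)),((348,178),(198,249))]
vis=[]
for k,n in enumerate(("top","scene")):
    c=dict(np.load(n+"0.npz"));im=c["image"];hi=im.max(2)
    w=blobs(im.min(2)>150)
    for d in di: 
        b=near(w,d[k]);print(n,"disc",d[k],*world_circle(c,b,.024))
    for t,v in tum.items():
        u=v[1+k];b=near(blobs(hi<50,40),u);print(n,t,b[:,0].mean(0).round(1),*world_circle(c,b,v[0]))
        x,y=map(int,u);vis.append(cv2.resize(im[y-40:y+40,x-30:x+30,::-1],None,fx=3,fy=3,interpolation=0))
    b=near(blobs((im[:,:,0]>im[:,:,2]*1.7+20)&(im[:,:,0]>90)),((192,193),(373,260))[k]);print(n,"bell",b[:,0].mean(0),*world_circle(c,b,.04))
cv2.imwrite("pics/lids.png",np.vstack([np.hstack(vis[:4]),np.hstack(vis[4:])]))
E
```

```text
top disc (233, 190) [0.6347 0.138 ] [79.7 80.6] 83.0
top disc (271, 186) [0.6444 0.0386] [79.7 80.4] 82.6
top disc (310, 182) [ 0.6543 -0.0609] [79.7 80.7] 82.7
top disc (348, 178) [ 0.6642 -0.1603] [80.6 80.6] 83.8
top small [327.6 250.4] [ 0.4702 -0.0972] [40.4 43.9] 46.6
top medium [232.4 249.4] [0.4719 0.1317] [49.4 50.2] 52.1
top large [156.3 264.4] [0.4354 0.3091] [54.4 55.9] 58.6
top tallest [418.9 255.4] [ 0.4428 -0.3033] [59.9 62.8] 64.6
top bell [191.86567164 193.76119403] [0.6238 0.2413] [60.  62.7] 64.4
scene disc (326, 260) [0.638  0.1377] [73.9 76.2] 78.0
scene disc (283, 256) [0.6473 0.0384] [74.4 76.3] 78.1
scene disc (240, 252) [ 0.6572 -0.0611] [74.1 76.1] 78.0
scene disc (198, 249) [ 0.6668 -0.1601] [74.6 76. ] 78.2
scene small [241.6 181.6] [ 0.4816 -0.0966] [41.6 45.6] 50.0
scene medium [334.1 188.3] [0.4829 0.131 ] [46.  53.7] 56.8
scene large [411.4 181.6] [0.4457 0.309 ] [53.6 62. ] 64.9
scene tallest [162.7 141. ] [ 0.4533 -0.3008] [59.6 71. ] 74.2
scene bell [371.77333333 257.54666667] [0.6273 0.2389] [52.8 61.6] 65.6
```

View pics/lids.png

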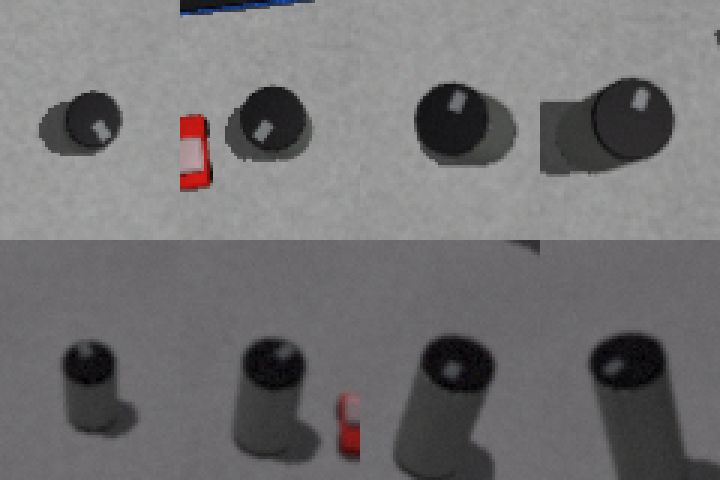

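Both views agree to about 3 mm, and the sizes match the given diameters. The lids measure 46.6, 52.1, 58.6 and 64.6 mm, and the discs are spaced 100 mm. The bell is on the +y end. I'll turn the tool so its y axis lies along world x and start moving toward the large tumbler.

play_rows([
  [[-0.13,-0.1,0],[0,0,0.15]],
  [[-0.26,-0.2,0],[0,0,0.3]],
  [[-0.39,-0.3,0],[0,0,0.45]],
  [[-0.53,-0.42,0],[0,0,0.6]],
  [[-0.53,-0.42,0],[0,0,0.75]],
  [[-0.53,-0.42,0],[0,0,0.9]],
  [[-0.53,-0.42,0],[0,0,1]],
  [[-0.53,-0.42,0],[0,0,1]],
  [[-0.53,-0.42,0],[0,0,1]],
  [[-0.53,-0.42,0],[0,0,1]],
], claw=1)

```text
time: 0.93
tool_pos: [0.3619, 0.4597, 0.2309]
tcp_rot: [-1.802, -2.573, 0.001]
wrist_force: [0.2, -0.6, -0.7]
width: 1.0
grip_force: 0.0
```

```bash
cat > go.py <<'E'
import sys,numpy as np
from workcell import bot
from scipy.spatial.transform import Rotation as R
s=bot.read_state();p=np.array(s["tool_pos"]);r=R.from_rotvec(s["tcp_rot"])
g=R.from_matrix(np.array([[0,1,0],[1,0,0],[0,0,-1.]]))
print("t",round(s["time"],2),"pos",p.round(4),"turn",(np.degrees((r.inv()*g).as_rotvec())/45).round(3),"w",round(s["width"],3),"grip",round(s["grip_force"],1),"F",np.round(s["wrist_force"],1),"q",np.round(s["q"],2))
if len(sys.argv)>3: print("shift",((r.inv().apply(np.array(sys.argv[1:4],float)-p))/.25).round(3))
E
python3 go.py .437 .309 .23
```

```text
t 0.93 pos [0.3619 0.4597 0.2309] turn [-0.001  0.001  0.444] w 1.0 grip 0.0 F [ 0.2 -0.6 -0.7] q [ 0.86  0.1   1.8  -0.    1.25  0.51]
shift [-0.669  0.076  0.004]
```

play_rows([
  [[-0.16,0.02,0],[0,0,0.15]],
  [[-0.32,0.04,0],[0,0,0.3]],
  [[-0.48,0.06,0],[0,0,0.444]],
  [[-0.6,0.07,0],[0,0,0.444]],
  [[-0.669,0.076,0],[0,0,0.444]],
  [[-0.669,0.076,0],[0,0,0.444]],
  [[-0.669,0.076,0],[0,0,0.444]],
  [[-0.669,0.076,0],[0,0,0.444]],
  [[-0.669,0.076,0],[0,0,0.444]],
])

```text
time: 1.68
tool_pos: [0.4363, 0.3099, 0.2312]
tcp_rot: [-2.222, -2.221, -0.0]
wrist_force: [-0.6, 0.3, 0.3]
width: 1.005
grip_force: 0.0
```

```bash
python3 go.py .437 .309 .066; python3 - <<'E'
from workcell import bot,cams
import cv2,numpy as np
c=cams.read_camera("wrist");cv2.imwrite("pics/w1.png",c["image"][:,:,::-1]);print(c["K"],c["k1"],np.round(c["mount"],4))
E
```

```text
t 1.68 pos [0.4363 0.3099 0.2312] turn [-0. -0. -0.] w 1.005 grip 0.0 F [-0.6  0.3  0.3] q [ 0.57 -0.    1.9   0.    1.24  0.57]
shift [-0.004  0.003  0.661]
[[329.80494694   0.         276.71060851]
 [  0.         329.80494694 214.38253423]
 [  0.           0.           1.        ]] -0.01708747978198475 [[-7.000e-04 -9.614e-01 -2.751e-01  6.960e-02]
 [ 1.000e+00 -9.000e-04  6.000e-04 -1.000e-04]
 [-8.000e-04 -2.750e-01  9.614e-01 -1.433e-01]
 [ 0.000e+00  0.000e+00  0.000e+00  1.000e+00]]
```

View pics/w1.png

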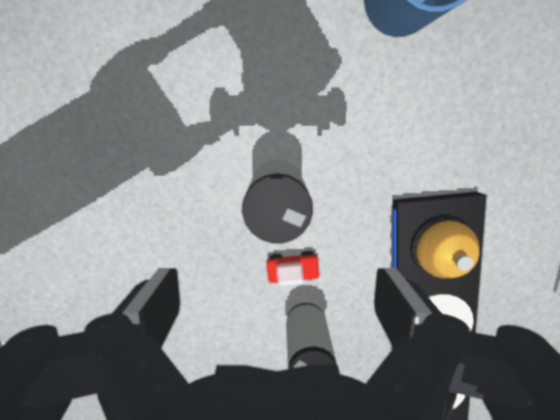

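The wrist view has the lid at about (277,208), the red car at (293,267) and the bell at (447,248). The fingers are level either side. I'll check the lid against this view.

```bash
cat > wr.py <<'E'
import sys,numpy as np
from workcell import bot,cams
from scipy.spatial.transform import Rotation as R
from h import *
def look(name=None):
    s=bot.read_state();c=dict(cams.read_camera("wrist"));M=np.eye(4);M[:3,:3]=R.from_rotvec(s["tcp_rot"]).as_matrix();M[:3,3]=s["tool_pos"]
    c["T"]=M@c["mount"]
    if name: cv2.imwrite(f"pics/{name}.png",c["image"][:,:,::-1])
    return c
E
python3 - <<'E'
from wr import *
c=look();im=c["image"]
print("expected lid px",proj(c,(.437,.309,.12)),"bell",proj(c,(.6255,.24,.06)))
for th in(60,70,80):
    bl=blobs(im.max(2)<th,300);b=near(bl,(277,208));print(th,cv2.contourArea(b),b[:,0].mean(0),*world_circle(c,b,.12))
E
```

```text
expected lid px [277.58972097 211.7570528 ] bell [458.798213   260.15341518]
60 46488.0 [329.1972332  331.96600791] [0.4571 0.1839] [232.8 494.6] 558.9
70 48173.5 [323.40737601 339.05680373] [0.4561 0.1807] [234.3 491.1] 558.9
80 404.5 [279.95396419 208.39641944] [0.4367 0.3123] [52.4 52.8] 56.4
```

play_rows([
  [[0,0.002,0.1],[0,0,0]],
  [[0,0.002,0.22],[0,0,0]],
  [[0,0.002,0.34],[0,0,0]],
  [[0,0.002,0.44],[0,0,0]],
  [[0,0.002,0.52],[0,0,0]],
  [[0,0.002,0.6],[0,0,0]],
  [[0,0.002,0.64],[0,0,0]],
  [[0,0.002,0.661],[0,0,0]],
  [[0,0.002,0.661],[0,0,0]],
  [[0,0.002,0.661],[0,0,0]],
], claw=1)

```text
time: 2.62
tool_pos: [0.4377, 0.3095, 0.0667]
tcp_rot: [2.223, 2.22, 0.001]
wrist_force: [0.2, 0.1, 0.6]
width: 0.998
grip_force: 0.0
```

play_rows([
  [[0,0,0],[0,0,0]],
  [[0,0,0],[0,0,0]],
  [[0,0,0],[0,0,0]],
  [[0,0,0],[0,0,0]],
  [[0,0,0],[0,0,0]],
  [[0,0,0],[0,0,0]],
  [[0,0,0],[0,0,0]],
  [[0,0,0],[0,0,0]],
  [[0,0,0],[0,0,0]],
  [[0,0,0],[0,0,0]],
], claw=-1, newtons=40)

```text
time: 3.45
tool_pos: [0.4379, 0.3095, 0.0676]
tcp_rot: [2.224, 2.219, 0.003]
wrist_force: [-2.8, -0.4, 6.4]
width: 0.669
grip_force: 41.7
```

```bash
python3 go.py; python3 -c "
from wr import *
look('w2')"
```

```text
t 3.45 pos [0.4379 0.3095 0.0676] turn [ 0.002 -0.002 -0.003] w 0.669 grip 41.7 F [-2.8 -0.4  6.4] q [0.57 0.16 2.05 0.   0.92 0.57]
```

View pics/w2.png

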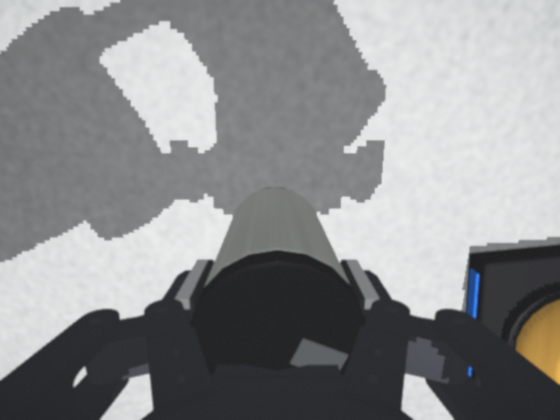

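play_rows([
  [[0,0,-0.03],[0,0,0]],
  [[0,0,-0.1],[0,0,0]],
  [[0,0,-0.2],[0,0,0]],
  [[0,0,-0.3],[0,0,0]],
  [[0,0,-0.4],[0,0,0]],
  [[0,0,-0.48],[0,0,0]],
  [[-0.03,0.03,-0.52],[0,0,0]],
  [[-0.1,0.11,-0.52],[0,0,0]],
  [[-0.18,0.2,-0.52],[0,0,0]],
  [[-0.26,0.285,-0.52],[0,0,0]],
  [[-0.34,0.37,-0.52],[0,0,0]],
  [[-0.42,0.46,-0.52],[0,0,0]],
  [[-0.5,0.545,-0.52],[0,0,0]],
  [[-0.58,0.63,-0.52],[0,0,0]],
  [[-0.66,0.72,-0.52],[0,0,0]],
  [[-0.73,0.8,-0.52],[0,0,0]],
  [[-0.78,0.85,-0.52],[0,0,0]],
  [[-0.8,0.872,-0.52],[0,0,0]],
  [[-0.8,0.872,-0.52],[0,0,0]],
])

```text
time: 5.08
tool_pos: [0.6554, 0.1067, 0.1951]
tcp_rot: [-2.226, -2.216, 0.002]
wrist_force: [0.1, 1.1, -2.5]
width: 0.672
grip_force: 43.5
```

```bash
python3 go.py .656 -.062 .0917
```

```text
t 5.08 pos [0.6554 0.1067 0.1951] turn [-0.002  0.    -0.005] w 0.672 grip 43.5 F [ 0.1  1.1 -2.5] q [ 0.12  0.27  1.67 -0.    1.21  0.13]
shift [-0.675  0.006  0.414]
```

play_rows([
  [[-0.05,0,0],[0,0,0]],
  [[-0.13,0,0],[0,0,0]],
  [[-0.22,0,0],[0,0,0]],
  [[-0.31,0,0],[0,0,0]],
  [[-0.4,0,0],[0,0,0]],
  [[-0.49,0,0],[0,0,0]],
  [[-0.57,0,0],[0,0,0]],
  [[-0.63,0,0],[0,0,0]],
  [[-0.665,0.003,0.03],[0,0,0.003]],
  [[-0.675,0.006,0.1],[0,0,0.005]],
  [[-0.675,0.006,0.18],[0,0,0.005]],
  [[-0.675,0.006,0.25],[0,0,0.005]],
  [[-0.675,0.006,0.31],[0,0,0.005]],
  [[-0.675,0.006,0.36],[0,0,0.005]],
  [[-0.675,0.006,0.39],[0,0,0.005]],
  [[-0.675,0.006,0.405],[0,0,0.005]],
  [[-0.675,0.006,0.41],[0,0,0.005]],
  [[-0.675,0.006,0.41],[0,0,0.005]],
  [[-0.675,0.006,0.41],[0,0,0.005]],
])

```text
time: 6.67
tool_pos: [0.6569, -0.0604, 0.0947]
tcp_rot: [2.227, 2.214, 0.002]
wrist_force: [-0.2, 0.3, -3.3]
width: 0.669
grip_force: 43.5
```

```bash
python3 go.py .656 -.061 .0917; python3 - <<'E'
from workcell import cams
from h import *
c=cams.read_camera("scene");im=c["image"]
x,y=240,230
cv2.imwrite("pics/s2.png",cv2.resize(im[y-90:y+90,x-110:x+110,::-1],None,fx=3,fy=3))
E
```

```text
t 6.67 pos [ 0.6569 -0.0604  0.0947] turn [ 0.002  0.    -0.008] w 0.669 grip 43.5 F [-0.2  0.3 -3.3] q [-0.13  0.34  1.76  0.    1.03 -0.12]
shift [-0.003 -0.004  0.012]
```

View pics/s2.png

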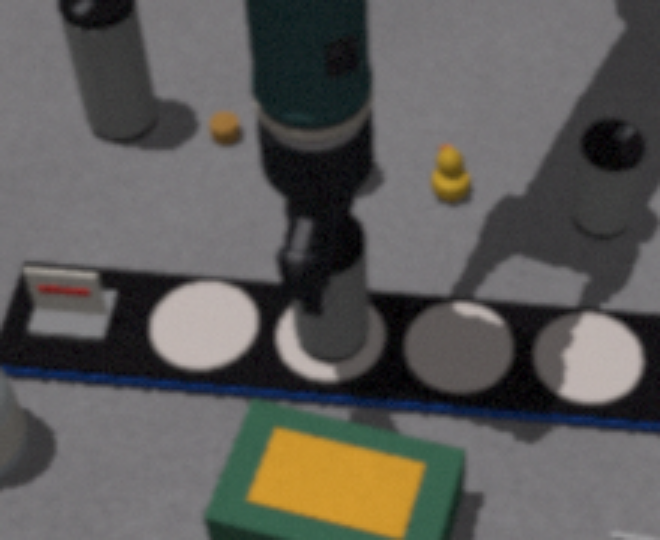

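The crop shows the large tumbler upright just above the third disc (crop (332,345)), with the disc white all round it. I'll lower the last 2.5 mm and release.

play_rows([
  [[0,0,0.004],[0,0,0]],
  [[0,0,0.007],[0,0,0]],
  [[0,0,0.01],[0,0,0]],
  [[0,0,0.01],[0,0,0]],
])

```text
time: 7.05
tool_pos: [0.6564, -0.0604, 0.0917]
tcp_rot: [2.228, 2.214, 0.001]
wrist_force: [-0.7, -0.0, 1.1]
width: 0.67
grip_force: 43.6
```

play_rows([
  [[0,0,0],[0,0,0]],
  [[0,0,0],[0,0,0]],
  [[0,0,0],[0,0,0]],
  [[0,0,0],[0,0,0]],
  [[0,0,0],[0,0,0]],
  [[0,0,0],[0,0,0]],
  [[0,0,-0.06],[0,0,0]],
  [[0,0,-0.14],[0,0,0]],
  [[0,0,-0.24],[0,0,0]],
  [[0,0,-0.36],[0,0,0]],
  [[0,0,-0.48],[0,0,0]],
  [[0,0,-0.55],[0,0,0]],
  [[0,0,-0.55],[0,0,0]],
], claw=1)

```text
time: 8.13
tool_pos: [0.6592, -0.0608, 0.2351]
tcp_rot: [2.222, 2.209, 0.01]
wrist_force: [0.9, -1.1, -0.4]
width: 1.001
grip_force: 0.0
```

```bash
python3 go.py .444 -.303 .23; python3 - <<'E'
from workcell import cams
from wr import *
c=look('w3')
print("expected",proj(c,(.656,-.061,.144)))
for b in blobs(c["image"].max(2)<60,200): print(cv2.contourArea(b),b[:,0].mean(0).round(0),*world_circle(c,b,.144))
E
```

```text
t 8.13 pos [ 0.6592 -0.0608  0.2351] turn [ 0.013  0.002 -0.008] w 1.001 grip 0.0 F [ 0.9 -1.1 -0.4] q [-0.13  0.23  1.64  0.    1.26 -0.12]
shift [-0.974 -0.855  0.013]
expected [271.07403449 217.96187582]
1249.5 [ 87. 234.] [ 0.5191 -0.0718] [31.9 33.7] 35.7
360.5 [271. 185.] [ 0.6562 -0.037 ] [13.1 37.6] 43.0
61425.0 [273. 288.] [ 0.6478 -0.1279] [328.4 465. ] 536.2
```

play_rows([
  [[-0.08,-0.07,0],[0,0,-0.004]],
  [[-0.18,-0.16,0],[0,0,-0.008]],
  [[-0.28,-0.25,0],[0,0,-0.008]],
  [[-0.38,-0.34,0],[0,0,-0.008]],
  [[-0.48,-0.43,0],[0,0,-0.008]],
  [[-0.58,-0.52,0],[0,0,-0.008]],
  [[-0.68,-0.61,0],[0,0,-0.008]],
  [[-0.78,-0.69,0],[0,0,-0.008]],
  [[-0.87,-0.77,0],[0,0,-0.008]],
  [[-0.94,-0.82,0],[0,0,-0.008]],
  [[-0.97,-0.85,0],[0,0,-0.008]],
  [[-0.97,-0.85,0],[0,0,-0.008]],
  [[-0.97,-0.85,0],[0,0,-0.008]],
  [[-0.97,-0.85,0],[0,0,-0.008]],
])

```text
time: 9.35
tool_pos: [0.4425, -0.3006, 0.2279]
tcp_rot: [-2.22, -2.221, -0.001]
wrist_force: [-0.1, 0.4, 0.5]
width: 1.0
grip_force: 0.0
```

```bash
python3 - <<'E'
from workcell import cams
from wr import *
c=look('w4')
print("expected",proj(c,(.444,-.303,.145)),proj(c,(.656,-.061,.144)))
for th in (60,70,80,90):
  for b in blobs(c["image"].max(2)<th,200): print(th,cv2.contourArea(b),b[:,0].mean(0).round(0),*world_circle(c,b,.145))
c=dict(cams.read_camera("top"));b=near(blobs(c["image"].max(2)<50,40),proj(c,(.656,-.061,.144)));print("large",b[:,0].mean(0),*world_circle(c,b,.144))
np.savez("top1.npz",**c);cv2.imwrite("pics/top1.png",c["image"][:,:,::-1])
E
python3 go.py .444 -.303 .088
```

```text
expected [278.81451514 224.36557058] [ 663.1614042  -194.44567028]
60 41329.0 [280. 364.] [ 0.4441 -0.4263] [144.8 459.8] 496.3
60 315.0 [279. 193.] [ 0.4444 -0.295 ] [37.7 52.7] 48.3
60 8141.5 [495.  99.] [ 0.5871 -0.217 ] [ 67.4 158.9] 144.7
70 42018.5 [279. 363.] [ 0.4437 -0.4261] [145.1 462. ] 496.3
70 398.0 [275. 195.] [ 0.4456 -0.3247] [75.4 97.3] 53.8
70 8401.5 [496.  99.] [ 0.5872 -0.2173] [ 67.9 158.4] 145.1
80 43135.0 [278. 363.] [ 0.4445 -0.4254] [142.4 490.2] 496.3
80 5432.5 [279. 226.] [ 0.4438 -0.3052] [60.2 62.8] 63.4
80 8633.5 [499. 102.] [ 0.588  -0.2194] [ 69.2 157.5] 145.8
90 43464.0 [278. 363.] [ 0.4444 -0.4252] [143.  490.3] 496.3
90 5537.0 [278. 226.] [ 0.4438 -0.3052] [60.6 63.5] 64.4
90 12826.0 [499.  90.] [ 0.5882 -0.2243] [ 70.  166.2] 145.8
large [289.07977737 184.74025974] [ 0.6173 -0.0089] [ 96.8 784.4] 563.4
t 9.45 pos [ 0.4428 -0.3005  0.2282] turn [-0.    -0.001  0.002] w 0.999 grip 0.0 F [ 0.4  0.9 -1.4] q [-0.64  0.    1.91  0.    1.24 -0.65]
shift [-0.01   0.005  0.561]
```

View pics/w4.png

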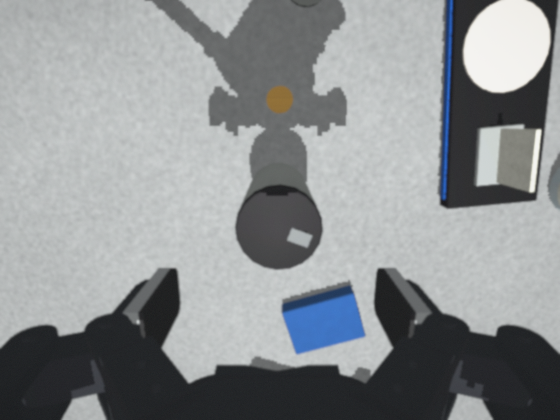

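The wrist view has the tallest tumbler's lid centred at (279,226). That gives (0.444, -0.305), matching the top view, so I'll descend and grip.

play_rows([
  [[-0.014,0.005,0.05],[0,0,0]],
  [[-0.014,0.005,0.13],[0,0,0]],
  [[-0.014,0.005,0.22],[0,0,0]],
  [[-0.014,0.005,0.31],[0,0,0]],
  [[-0.014,0.005,0.4],[0,0,0]],
  [[-0.014,0.005,0.48],[0,0,0]],
  [[-0.014,0.005,0.53],[0,0,0]],
  [[-0.014,0.005,0.561],[0,0,0]],
  [[-0.014,0.005,0.561],[0,0,0]],
  [[-0.014,0.005,0.561],[0,0,0]],
], claw=1)

```text
time: 10.28
tool_pos: [0.4436, -0.305, 0.0883]
tcp_rot: [-2.221, -2.222, 0.0]
wrist_force: [-0.3, -0.3, 0.5]
width: 1.0
grip_force: 0.0
```

play_rows([
  [[0,0,0],[0,0,0]],
  [[0,0,0],[0,0,0]],
  [[0,0,0],[0,0,0]],
  [[0,0,0],[0,0,0]],
  [[0,0,0],[0,0,0]],
  [[0,0,0],[0,0,0]],
  [[0,0,0],[0,0,0]],
  [[0,0,0],[0,0,0]],
  [[0,0,0],[0,0,0]],
  [[0,0,0],[0,0,0]],
], claw=-1, newtons=40)

```text
time: 11.12
tool_pos: [0.4441, -0.3059, 0.0901]
tcp_rot: [2.219, 2.22, 0.0]
wrist_force: [-2.2, 0.7, 6.0]
width: 0.743
grip_force: 42.8
```

```bash
python3 go.py .666 -.160 .218
```

```text
t 11.12 pos [ 0.4441 -0.3059  0.0901] turn [0.003 0.002 0.   ] w 0.743 grip 42.8 F [-2.2  0.7  6. ] q [-0.65  0.14  2.03 -0.    0.97 -0.65]
shift [ 0.583  0.889 -0.511]
```

play_rows([
  [[0,0,-0.03],[0,0,0]],
  [[0,0,-0.1],[0,0,0]],
  [[0,0,-0.19],[0,0,0]],
  [[0,0,-0.28],[0,0,0]],
  [[0,0,-0.37],[0,0,0]],
  [[0,0,-0.46],[0,0,0]],
  [[0.02,0.03,-0.52],[0,0,0]],
  [[0.06,0.1,-0.52],[0,0,0]],
  [[0.12,0.19,-0.52],[0,0,0]],
  [[0.18,0.28,-0.52],[0,0,0]],
  [[0.24,0.37,-0.52],[0,0,0]],
  [[0.3,0.46,-0.52],[0,0,0]],
  [[0.36,0.55,-0.52],[0,0,0]],
  [[0.42,0.64,-0.52],[0,0,0]],
  [[0.48,0.73,-0.52],[0,0,0]],
  [[0.53,0.81,-0.52],[0,0,0]],
  [[0.565,0.865,-0.52],[0,0,0]],
  [[0.58,0.889,-0.52],[0,0,0]],
  [[0.58,0.889,-0.52],[0,0,0]],
  [[0.58,0.889,-0.52],[0,0,0]],
])

```text
time: 12.78
tool_pos: [0.6647, -0.1601, 0.2176]
tcp_rot: [-2.22, -2.221, 0.002]
wrist_force: [-0.1, -0.5, -3.4]
width: 0.743
grip_force: 43.4
```

```bash
python3 go.py .666 -.161 .1135
```

```text
t 12.78 pos [ 0.6647 -0.1601  0.2176] turn [-0.002  0.     0.001] w 0.743 grip 43.4 F [-0.1 -0.5 -3.4] q [-0.27  0.29  1.6  -0.    1.26 -0.27]
shift [-0.004  0.006  0.416]
```

play_rows([
  [[0,0.005,0.04],[0,0,0]],
  [[0,0.005,0.11],[0,0,0]],
  [[0,0.005,0.19],[0,0,0]],
  [[0,0.005,0.26],[0,0,0]],
  [[0,0.005,0.32],[0,0,0]],
  [[0,0.005,0.36],[0,0,0]],
  [[0,0.005,0.385],[0,0,0]],
  [[0,0.005,0.4],[0,0,0]],
  [[0,0.005,0.407],[0,0,0]],
  [[0,0.005,0.412],[0,0,0]],
  [[0,0.005,0.415],[0,0,0]],
  [[0,0.005,0.415],[0,0,0]],
  [[0,0.005,0.415],[0,0,0]],
])

```text
time: 13.87
tool_pos: [0.6673, -0.1601, 0.1154]
tcp_rot: [2.22, 2.221, 0.001]
wrist_force: [-0.8, -0.7, -3.4]
width: 0.739
grip_force: 43.4
```

```bash
python3 go.py .666 -.161 .1135
```

```text
t 13.87 pos [ 0.6673 -0.1601  0.1154] turn [0.002 0.    0.   ] w 0.739 grip 43.4 F [-0.8 -0.7 -3.4] q [-0.27  0.37  1.69 -0.    1.08 -0.27]
shift [-0.004 -0.005  0.008]
```

play_rows([
  [[0,0,0.004],[0,0,0]],
  [[0,0,0.007],[0,0,0]],
  [[0,0,0.01],[0,0,0]],
  [[0,0,0.01],[0,0,0]],
])

```text
time: 14.2
tool_pos: [0.6674, -0.1601, 0.1142]
tcp_rot: [2.22, 2.221, 0.001]
wrist_force: [-3.1, 0.9, 5.6]
width: 0.741
grip_force: 44.1
```

play_rows([
  [[0,0,0],[0,0,0]],
  [[0,0,0],[0,0,0]],
  [[0,0,0],[0,0,0]],
  [[0,0,0],[0,0,0]],
  [[0,0,0],[0,0,0]],
  [[0,0,0],[0,0,0]],
  [[0,0,-0.06],[0,0,0]],
  [[0,0,-0.14],[0,0,0]],
  [[0,0,-0.24],[0,0,0]],
  [[0,0,-0.36],[0,0,0]],
  [[0,0,-0.46],[0,0,0]],
  [[0,0,-0.5],[0,0,0]],
  [[0,0,-0.5],[0,0,0]],
], claw=1)

```text
time: 15.28
tool_pos: [0.6691, -0.1606, 0.2424]
tcp_rot: [2.216, 2.217, 0.006]
wrist_force: [0.6, -0.6, 0.2]
width: 0.996
grip_force: 0.0
```

```bash
python3 go.py .4715 -.098 .2
```

```text
t 15.28 pos [ 0.6691 -0.1606  0.2424] turn [0.01  0.003 0.   ] w 0.996 grip 0.0 F [ 0.6 -0.6  0.2] q [-0.27  0.28  1.57  0.    1.29 -0.27]
shift [ 0.251 -0.792  0.163]
```

play_rows([
  [[0.02,-0.08,0],[0,0,0]],
  [[0.05,-0.18,0],[0,0,0]],
  [[0.08,-0.28,0],[0,0,0]],
  [[0.11,-0.38,0],[0,0,0]],
  [[0.15,-0.48,0],[0,0,0]],
  [[0.19,-0.58,0.03],[0,0,0]],
  [[0.22,-0.67,0.07],[0,0,0]],
  [[0.24,-0.74,0.11],[0,0,0]],
  [[0.25,-0.78,0.14],[0,0,0]],
  [[0.25,-0.787,0.15],[0,0,0]],
  [[0.25,-0.787,0.15],[0,0,0]],
  [[0.25,-0.787,0.15],[0,0,0]],
  [[0.25,-0.787,0.15],[0,0,0]],
])

```text
time: 16.37
tool_pos: [0.471, -0.0979, 0.1998]
tcp_rot: [2.221, 2.221, 0.001]
wrist_force: [-0.4, 0.3, -0.5]
width: 0.998
grip_force: 0.0
```

```bash
python3 go.py .4715 -.0975 .018; python3 - <<'E'
from workcell import cams
from wr import *
c=look('w5')
print("expected",proj(c,(.4715,-.098,.07)))
for th in (60,80,90): b=near(blobs(c["image"].max(2)<th,200),proj(c,(.4715,-.098,.07))); print(th,cv2.contourArea(b),b[:,0].mean(0).round(0),*world_circle(c,b,.07))
E
```

```text
t 16.37 pos [ 0.471  -0.0979  0.1998] turn [0.001 0.    0.   ] w 0.998 grip 0.0 F [-0.4  0.3 -0.5] q [-0.26 -0.09  2.04 -0.    1.18 -0.26]
shift [0.002 0.002 0.727]
expected [277.13168282 204.92899579]
60 52357.5 [348. 275.] [ 0.4748 -0.1593] [422.  540.3] 648.9
80 1222.5 [277. 204.] [ 0.4712 -0.0982] [39.3 40.6] 44.9
90 1680.0 [276. 206.] [ 0.4721 -0.0974] [41.  44.6] 45.9
```

View pics/w5.png

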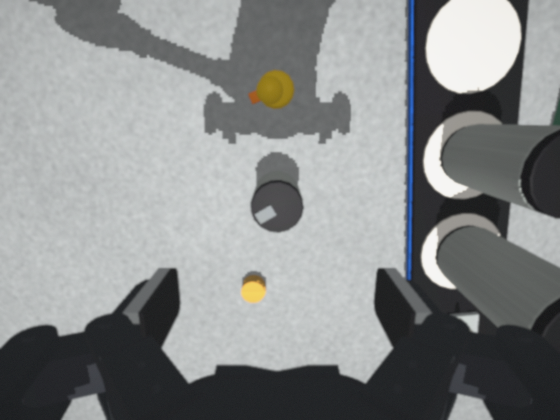

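The wrist view has the small tumbler's lid at (277,205), with the large and tallest tumblers upright on the far discs at right. I'll descend and grip the small one.

play_rows([
  [[0.001,0.002,0.06],[0,0,0]],
  [[0.001,0.002,0.16],[0,0,0]],
  [[0.001,0.002,0.26],[0,0,0]],
  [[0.001,0.002,0.36],[0,0,0]],
  [[0.001,0.002,0.46],[0,0,0]],
  [[0.001,0.002,0.55],[0,0,0]],
  [[0.001,0.002,0.63],[0,0,0]],
  [[0.001,0.002,0.69],[0,0,0]],
  [[0.001,0.002,0.72],[0,0,0]],
  [[0.001,0.002,0.72],[0,0,0]],
  [[0.001,0.002,0.72],[0,0,0]],
], claw=1)

```text
time: 17.33
tool_pos: [0.4712, -0.0975, 0.0198]
tcp_rot: [2.221, 2.222, 0.0]
wrist_force: [0.1, 0.3, 1.1]
width: 0.998
grip_force: 0.0
```

play_rows([
  [[0,0,0],[0,0,0]],
  [[0,0,0],[0,0,0]],
  [[0,0,0],[0,0,0]],
  [[0,0,0],[0,0,0]],
  [[0,0,0],[0,0,0]],
  [[0,0,0],[0,0,0]],
  [[0,0,0],[0,0,0]],
  [[0,0,0],[0,0,0]],
  [[0,0,0],[0,0,0]],
  [[0,0,0],[0,0,0]],
  [[0,0,0],[0,0,0]],
  [[0,0,0],[0,0,0]],
], claw=-1, newtons=35)

```text
time: 18.33
tool_pos: [0.4716, -0.0976, 0.0208]
tcp_rot: [2.22, 2.22, 0.002]
wrist_force: [-0.3, -0.4, 5.9]
width: 0.529
grip_force: 36.0
```

```bash
python3 go.py .636 .138 .15
```

```text
t 18.33 pos [ 0.4716 -0.0976  0.0208] turn [0.003 0.001 0.   ] w 0.529 grip 36.0 F [-0.3 -0.4  5.9] q [-0.26  0.14  2.19 -0.    0.81 -0.26]
shift [ 0.942  0.659 -0.516]
```

play_rows([
  [[0,0,-0.03],[0,0,0]],
  [[0,0,-0.1],[0,0,0]],
  [[0,0,-0.2],[0,0,0]],
  [[0,0,-0.3],[0,0,0]],
  [[0,0,-0.4],[0,0,0]],
  [[0.02,0.01,-0.48],[0,0,0]],
  [[0.08,0.06,-0.52],[0,0,0]],
  [[0.17,0.12,-0.52],[0,0,0]],
  [[0.26,0.18,-0.52],[0,0,0]],
  [[0.35,0.24,-0.52],[0,0,0]],
  [[0.44,0.31,-0.52],[0,0,0]],
  [[0.53,0.37,-0.52],[0,0,0]],
  [[0.62,0.43,-0.52],[0,0,0]],
  [[0.71,0.5,-0.52],[0,0,0]],
  [[0.8,0.56,-0.52],[0,0,0]],
  [[0.88,0.62,-0.52],[0,0,0]],
  [[0.93,0.65,-0.52],[0,0,0]],
  [[0.943,0.658,-0.52],[0,0,0]],
  [[0.943,0.658,-0.52],[0,0,0]],
  [[0.943,0.658,-0.52],[0,0,0]],
])

```text
time: 20.0
tool_pos: [0.634, 0.1377, 0.1492]
tcp_rot: [-2.221, -2.222, 0.003]
wrist_force: [0.2, 0.1, -0.4]
width: 0.528
grip_force: 36.0
```

```bash
python3 go.py .636 .138 .0455
```

```text
t 20.0 pos [0.634  0.1377 0.1492] turn [-0.002  0.001  0.   ] w 0.528 grip 36.0 F [ 0.2  0.1 -0.4] q [ 0.18  0.28  1.74 -0.    1.12  0.18]
shift [0.002 0.008 0.415]
```

play_rows([
  [[0,0.006,0.04],[0,0,0]],
  [[0,0.006,0.11],[0,0,0]],
  [[0,0.006,0.19],[0,0,0]],
  [[0,0.006,0.26],[0,0,0]],
  [[0,0.006,0.32],[0,0,0]],
  [[0,0.006,0.36],[0,0,0]],
  [[0,0.006,0.385],[0,0,0]],
  [[0,0.006,0.4],[0,0,0]],
  [[0,0.006,0.407],[0,0,0]],
  [[0,0.006,0.412],[0,0,0]],
  [[0,0.006,0.415],[0,0,0]],
  [[0,0.006,0.415],[0,0,0]],
  [[0,0.006,0.415],[0,0,0]],
])

```text
time: 21.08
tool_pos: [0.637, 0.1386, 0.0466]
tcp_rot: [2.221, 2.221, 0.002]
wrist_force: [-0.1, -0.8, -1.5]
width: 0.535
grip_force: 36.0
```

```bash
python3 go.py .636 .138 .0455
```

```text
t 21.08 pos [0.637  0.1386 0.0466] turn [ 0.002 -0.     0.   ] w 0.535 grip 36.0 F [-0.1 -0.8 -1.5] q [0.18 0.39 1.81 0.   0.95 0.18]
shift [-0.003 -0.004  0.004]
```

play_rows([
  [[0,0,0.004],[0,0,0]],
  [[0,0,0.007],[0,0,0]],
  [[0,0,0.009],[0,0,0]],
  [[0,0,0.009],[0,0,0]],
])

```text
time: 21.42
tool_pos: [0.6369, 0.1386, 0.0448]
tcp_rot: [2.221, 2.222, 0.001]
wrist_force: [-2.2, -0.6, 5.5]
width: 0.529
grip_force: 36.6
```

play_rows([
  [[0,0,0],[0,0,0]],
  [[0,0,0],[0,0,0]],
  [[0,0,0],[0,0,0]],
  [[0,0,0],[0,0,0]],
  [[0,0,0],[0,0,0]],
  [[0,0,0],[0,0,0]],
  [[0,0,0],[0,0,0]],
  [[0,0,-0.06],[0,0,0]],
  [[0,0,-0.14],[0,0,0]],
  [[0,0,-0.24],[0,0,0]],
  [[0,0,-0.36],[0,0,0]],
  [[0,0,-0.48],[0,0,0]],
  [[0,0,-0.6],[0,0,0]],
  [[0,0,-0.64],[0,0,0]],
  [[0,0,-0.64],[0,0,0]],
], claw=1)

```text
time: 22.67
tool_pos: [0.6391, 0.139, 0.2082]
tcp_rot: [2.218, 2.218, 0.01]
wrist_force: [1.2, 0.3, 0.1]
width: 1.0
grip_force: 0.0
```

```bash
python3 go.py .4725 .132 .21
```

```text
t 22.67 pos [0.6391 0.139  0.2082] turn [ 0.01  -0.002  0.   ] w 1.0 grip 0.0 F [1.2 0.3 0.1] q [0.18 0.23 1.68 0.   1.22 0.18]
shift [-0.028 -0.666 -0.013]
```

play_rows([
  [[0,-0.06,0],[0,0,0]],
  [[-0.01,-0.16,0],[0,0,0]],
  [[-0.01,-0.26,0],[0,0,0]],
  [[-0.02,-0.36,0],[0,0,0]],
  [[-0.025,-0.46,0],[0,0,0]],
  [[-0.025,-0.56,0],[0,0,0]],
  [[-0.025,-0.63,0],[0,0,0]],
  [[-0.025,-0.654,0],[0,0,0]],
  [[-0.025,-0.654,0],[0,0,0]],
  [[-0.025,-0.654,0],[0,0,0]],
  [[-0.025,-0.654,0],[0,0,0]],
])

```text
time: 23.58
tool_pos: [0.4738, 0.1322, 0.2031]
tcp_rot: [2.221, 2.221, 0.0]
wrist_force: [-0.2, -0.9, 0.3]
width: 0.997
grip_force: 0.0
```

```bash
python3 go.py .4725 .132 .042; python3 - <<'E'
from workcell import cams
from wr import *
c=look('w6')
e=proj(c,(.4725,.132,.095));print("expected",e)
for th in (60,80,90): b=near(blobs(c["image"].max(2)<th,200),e); print(th,cv2.contourArea(b),b[:,0].mean(0).round(0),*world_circle(c,b,.095))
E
```

```text
t 23.58 pos [0.4738 0.1322 0.2031] turn [0. 0. 0.] w 0.997 grip 0.0 F [-0.2 -0.9  0.3] q [ 0.22 -0.07  2.02 -0.    1.19  0.22]
shift [-0.001 -0.005  0.645]
expected [274.94438261 211.81491509]
60 41994.5 [286. 362.] [ 0.4813 -0.0144] [161.9 521. ] 552.3
80 485.5 [276. 213.] [0.4733 0.1341] [45.7 46.8] 50.5
90 2974.0 [276. 209.] [0.4734 0.1332] [48.4 50.7] 51.3
```

play_rows([
  [[0,-0.003,0.06],[0,0,0]],
  [[0,-0.003,0.16],[0,0,0]],
  [[0,-0.003,0.26],[0,0,0]],
  [[0,-0.003,0.36],[0,0,0]],
  [[0,-0.003,0.45],[0,0,0]],
  [[0,-0.003,0.54],[0,0,0]],
  [[0,-0.003,0.61],[0,0,0]],
  [[0,-0.003,0.645],[0,0,0]],
  [[0,-0.003,0.645],[0,0,0]],
  [[0,-0.003,0.645],[0,0,0]],
], claw=1)

```text
time: 24.47
tool_pos: [0.4727, 0.1322, 0.0421]
tcp_rot: [-2.221, -2.221, 0.001]
wrist_force: [0.8, 0.1, -0.7]
width: 1.0
grip_force: 0.0
```

play_rows([
  [[0,0,0],[0,0,0]],
  [[0,0,0],[0,0,0]],
  [[0,0,0],[0,0,0]],
  [[0,0,0],[0,0,0]],
  [[0,0,0],[0,0,0]],
  [[0,0,0],[0,0,0]],
  [[0,0,0],[0,0,0]],
  [[0,0,0],[0,0,0]],
  [[0,0,0],[0,0,0]],
  [[0,0,0],[0,0,0]],
  [[0,0,0],[0,0,0]],
], claw=-1, newtons=35)

```text
time: 25.38
tool_pos: [0.4734, 0.1325, 0.0438]
tcp_rot: [2.22, 2.221, 0.004]
wrist_force: [-1.2, -0.1, 6.7]
width: 0.605
grip_force: 36.5
```

```bash
python3 go.py .646 .0385 .18
```

```text
t 25.38 pos [0.4734 0.1325 0.0438] turn [ 0.003 -0.001  0.   ] w 0.605 grip 36.5 F [-1.2 -0.1  6.7] q [ 0.22  0.12  2.16 -0.    0.86  0.22]
shift [-0.376  0.692 -0.543]
```

play_rows([
  [[0,0,-0.03],[0,0,0]],
  [[0,0,-0.1],[0,0,0]],
  [[0,0,-0.2],[0,0,0]],
  [[0,0,-0.3],[0,0,0]],
  [[0,0,-0.4],[0,0,0]],
  [[0,0,-0.48],[0,0,0]],
  [[-0.02,0.03,-0.52],[0,0,0]],
  [[-0.06,0.1,-0.52],[0,0,0]],
  [[-0.11,0.19,-0.52],[0,0,0]],
  [[-0.16,0.29,-0.52],[0,0,0]],
  [[-0.21,0.39,-0.52],[0,0,0]],
  [[-0.26,0.49,-0.52],[0,0,0]],
  [[-0.31,0.57,-0.52],[0,0,0]],
  [[-0.35,0.64,-0.52],[0,0,0]],
  [[-0.37,0.68,-0.52],[0,0,0]],
  [[-0.375,0.694,-0.52],[0,0,0]],
  [[-0.375,0.694,-0.52],[0,0,0]],
  [[-0.375,0.694,-0.52],[0,0,0]],
])

```text
time: 26.88
tool_pos: [0.6447, 0.0388, 0.1716]
tcp_rot: [-2.22, -2.221, 0.002]
wrist_force: [-0.4, 0.4, -1.3]
width: 0.598
grip_force: 37.1
```

```bash
python3 go.py .646 .038 .068
```

```text
t 26.88 pos [0.6447 0.0388 0.1716] turn [-0.002 -0.     0.   ] w 0.598 grip 37.1 F [-0.4  0.4 -1.3] q [0.02 0.25 1.73 0.   1.16 0.02]
shift [-0.003  0.006  0.414]
```

play_rows([
  [[-0.002,0.004,0.04],[0,0,0]],
  [[-0.002,0.004,0.11],[0,0,0]],
  [[-0.002,0.004,0.19],[0,0,0]],
  [[-0.002,0.004,0.26],[0,0,0]],
  [[-0.002,0.004,0.32],[0,0,0]],
  [[-0.002,0.004,0.36],[0,0,0]],
  [[-0.002,0.004,0.385],[0,0,0]],
  [[-0.002,0.004,0.4],[0,0,0]],
  [[-0.002,0.004,0.407],[0,0,0]],
  [[-0.002,0.004,0.412],[0,0,0]],
  [[-0.002,0.004,0.415],[0,0,0]],
  [[-0.002,0.004,0.415],[0,0,0]],
  [[-0.002,0.004,0.415],[0,0,0]],
])

```text
time: 27.97
tool_pos: [0.6473, 0.0379, 0.0693]
tcp_rot: [2.221, 2.221, 0.001]
wrist_force: [-0.8, 0.4, -1.8]
width: 0.6
grip_force: 37.1
```

```bash
python3 go.py .646 .0385 .068
```

```text
t 27.97 pos [0.6473 0.0379 0.0693] turn [0.002 0.    0.   ] w 0.6 grip 37.1 F [-0.8  0.4 -1.8] q [ 0.02  0.35  1.81 -0.    0.98  0.02]
shift [ 0.002 -0.005  0.005]
```

Next I'll lower to contact, release, rise and retreat toward the robot, clear of the top camera's view.

play_rows([
  [[0,0,0.004],[0,0,0]],
  [[0,0,0.007],[0,0,0]],
  [[0,0,0.009],[0,0,0]],
  [[0,0,0.009],[0,0,0]],
])

```text
time: 28.3
tool_pos: [0.6473, 0.0379, 0.0679]
tcp_rot: [2.221, 2.221, 0.001]
wrist_force: [-2.4, -0.3, 5.0]
width: 0.6
grip_force: 37.6
```

play_rows([
  [[0,0,0],[0,0,0]],
  [[0,0,0],[0,0,0]],
  [[0,0,0],[0,0,0]],
  [[0,0,0],[0,0,0]],
  [[0,0,0],[0,0,0]],
  [[0,0,0],[0,0,0]],
  [[0,0,0],[0,0,0]],
  [[0,0,-0.06],[0,0,0]],
  [[0,0,-0.14],[0,0,0]],
  [[0,0,-0.24],[0,0,0]],
  [[0,0,-0.36],[0,0,0]],
  [[0,0,-0.48],[0,0,0]],
  [[0,0,-0.6],[0,0,0]],
  [[0,-0.1,-0.72],[0,0,0]],
  [[0,-0.25,-0.72],[0,0,0]],
  [[0,-0.4,-0.72],[0,0,0]],
  [[0,-0.55,-0.72],[0,0,0]],
  [[0,-0.7,-0.72],[0,0,0]],
  [[0,-0.76,-0.72],[0,0,0]],
  [[0,-0.76,-0.72],[0,0,0]],
], claw=1)

```text
time: 29.97
tool_pos: [0.4534, 0.038, 0.2461]
tcp_rot: [-2.22, -2.222, 0.001]
wrist_force: [0.8, -0.2, 0.3]
width: 1.001
grip_force: 0.0
```

```bash
python3 go.py; python3 - <<'E'
from workcell import cams
from h import *
for n in("top","scene"):
    c=dict(cams.read_camera(n));im=c["image"]
    for nm,P,H in(("small",(.636,.138),.094),("medium",(.6455,.0385),.119),("large",(.656,-.061),.144),("tallest",(.6655,-.16),.169)):
        m=(im.max(2)<50).astype(np.uint8);k=np.zeros_like(m);e=proj(c,(*P,H))
        cv2.circle(k,tuple(int(v) for v in e.round()),14,1,-1)
        b=near(blobs(m&k,40),e);print(n,nm,e.round(1),b[:,0].mean(0).round(1),*world_circle(c,b,H))
    x,y=((290,180),(270,230))[n=="scene"]
    cv2.imwrite(f"pics/{n}9.png",cv2.resize(im[y-90:y+90,x-130:x+130,::-1],None,fx=3,fy=3))
E
```

```text
t 29.97 pos [0.4534 0.038  0.2461] turn [-0.001 -0.     0.001] w 1.001 grip 0.0 F [ 0.8 -0.2  0.3] q [ 0.03 -0.17  2.03  0.    1.28  0.03]
top small [229.9 183. ] [229.4 181.4] [0.6388 0.1382] [53.8 58.4] 68.6
top medium [269.9 175.8] [270.2 175.2] [0.6463 0.038 ] [49.3 60.5] 67.8
top large [311.5 168. ] [312.3 169.1] [ 0.6532 -0.0608] [54.5 63.4] 67.0
top tallest [354.4 160.4] [354. 161.] [ 0.6644 -0.1591] [59.7 62.3] 65.1
scene small [329.1 239.8] [328.9 242.7] [0.6451 0.1383] [43.8 49.8] 56.7
scene medium [283.9 229. ] [283.4 231.7] [0.6549 0.0373] [46.2 52.9] 55.7
scene large [237.4 218.2] [237.8 220.4] [ 0.6612 -0.0585] [52.4 58.8] 60.0
scene tallest [189.8 206.8] [190.  208.8] [ 0.6707 -0.1581] [54.9 63.3] 65.0
```

View pics/top9.png

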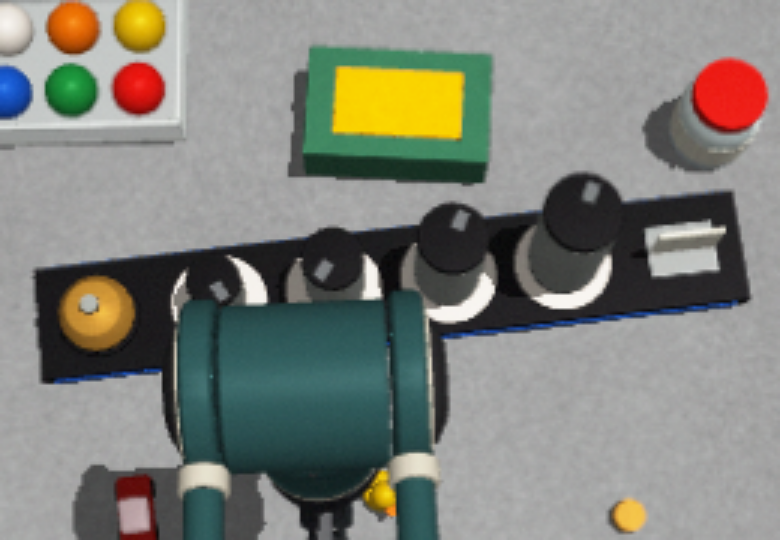

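View pics/scene9.png

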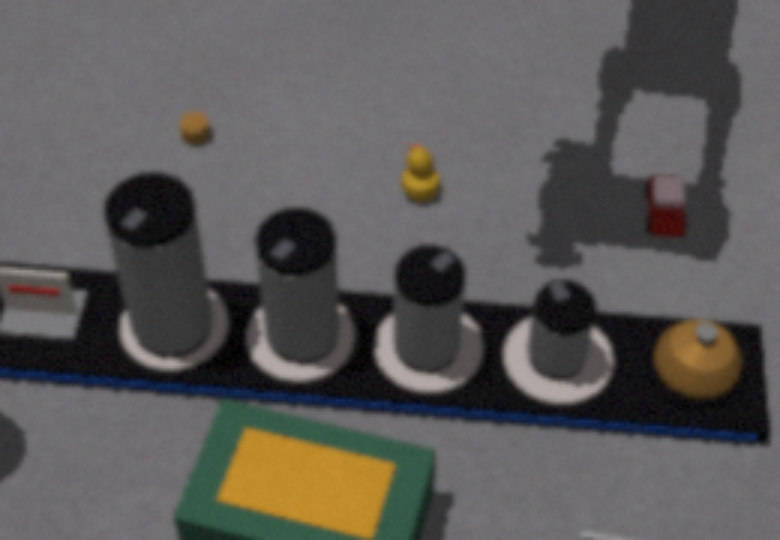

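The scene view shows all four tumblers upright and centred on their discs: small next to the bell (560,350), then medium (430,335), large (297,330) and tallest (165,325). The gripper is clear of them, so I'm handing in.

```bash
python3 -c "
from workcell import bot
print(bot.finish_job())"
```

```text
the job is handed in; nothing more can be done
None
```

I handed the job in at about 30 s: the last pictures show all four tumblers upright, released and centred to within about 4 mm on their discs, shortest next to the bell and tallest farthest away, though the hand-in gave no verdict.

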